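# Find the follower leaf of thin stock and slacken its clamp

## Robot

A 6-joint arm with a two-finger parallel gripper is mounted at the origin on the work surface. World frame = base frame: x ahead of the robot, y to its left, z up, the work surface at z = 0. Lengths are in m, angles in degrees, forces in N, time in s.
With the tool pointing down it reaches from about 0.25 to 0.725 m from the base axis. Payload 9.7 kg.
Tool frame: the origin (TCP) lies on the centre line of the jaws, within the pads' length; the fingertips stand 11 mm ahead of it and the grasp point (between the pads) lies 8 mm behind it; z points along the fingers, y is the line along which they close (so a half turn about z gives the same grasp; the last joint's range is limited). The gripper opens to 85 mm and grips with 20 to 120 N. Pads are 22 mm wide; open, the fingers measure 114 mm over their backs; the gripper's body (76 mm by 85 mm) begins 54 mm behind the grasp point. The pads swing forward as they close: fully open they stand 13 mm farther back than shut.
Start: joints at [65.833, 4.979, 10.078, 95.1, 0, 90], TCP at [0.225, 0.502, 0.217] pointing down, gripper open.
Joint ranges: [-179.16, 179.16], [-48.56, 103.87], [-65.8, 70.77], [-126.05, 130.52], [-82.76, 87.17], [-180, 180]. Speed limits (degrees/s): [127.2, 127.2, 147.25, 180, 180, 180].

## Interface

Orientations are given as a 3x3 rotation matrix whose columns are the frame's x, y, z axes.
In Python, from workcell import robot, vision gives the robot as it stands.
- The arm moves only by the tool play_rows, never from a script. Its argument "plan" is a list of rows, each a list of 7 numbers: the shift along the tool's x, y, z in mm, then the turn, a rotation vector about the tool's x, y, z in rad, then the opening, from 0 (shut) to 1 (fully open). In form: [[x, y, z, ax, ay, az, grip], ...]. A call has 1 to 20 rows; each row is the pose to reach, as a shift and turn from the pose commanded when the call began, along the tool's axes at that moment; what a row does not reach only later rows make up. A row lasts 1/12 s, in which the tool goes at most 41.7 mm and 7.16 degrees, less where a joint would pass 70% of its speed; a pose out of reach is approached as far as the arm can. A call with a gripper value outside its range is refused whole. The fingers move at their own pace and stop on an object; "grip_force" is the grip in N (left out, the last holds). Time passes only in rows, so rows that repeat a pose let the fingers close. It gives the time, the measured TCP pose, the force, the opening and the grip force at its end, in the units of the state.
- robot.read_state(): the state, without advancing time (a new reading comes with each control period).
- vision.snapshot(name): name is "scene" or "top" or "wrist"; returns the picture (480x640x3 uint8, red, green, blue); there is no depth.
- vision.camera_info(name): a dict with "fx", "fy", "cx", "cy" (pixels), "position" and "attitude" of the camera in the world. Camera axes: x right, y down, z forward; pixel columns grow to the right and rows downward; lengths in m; the calibration is good to about 2 mm. A picture is of the moment at which its call begins: read the wrist's pose just before it. camera_info takes no time and is no camera call; for the wrist camera it gives the pose at the moment of the call.
- robot.hand_in(): hands the job in; it is judged then, once.
The state is a dict: "time_s": time; "joint_positions": joint angles; "dq": joint speeds; "joint_torque": joint torques, N m; "ee_pos": TCP position; "tcp_rot": TCP orientation; "ft_force": force on the tool from outside, world axes, zero at the start; "moment": the same for the moment, N m; "finger_gap": finger opening in m; "finger_force": force on a finger pad.
Only numpy, scipy, OpenCV 4.12 (cv2) and the standard library are available. Lean on these libraries where they do the work, as an engineer would, in place of code of your own. Each camera call takes 0.05 s, during which the arm holds its last target. There are 200 camera calls.

## Task

The three follower holders of the copying lathe stand on the setting plate, and one was fitted with a spring leaf of too thin stock, which cannot be told by eye, only by feel. Starting at the left as the robot sees them and going to the right, push the button on the free tip of each leaf straight down until it comes up against its stop screw, hold it there a moment and let it up again; go gently, never pushing a leaf with more than about 15 N. Then slacken the clamp of the leaf that gave most easily by swinging its lever round anticlockwise, seen from above, by 50 degrees or more, so that the leaf can be changed, and leave the other two clamps tight and the things around undisturbed.

Things in the scene. Friction and masses are not known exactly. Their poses are not given: they have to be found in the camera images.
- plate: aluminium setting plate, 150 mm (its x) by 340 mm (its y) by 16 mm thick, flat on the bench and fixed. Origin: centre of its underside. Its x axis points away from the robot, y to the robot's left. Three fixed follower holders stand on it in a row along y, about 110 mm apart
- holder_1: one of three look-alike steel follower holders fixed on the setting plate, 132 by 44 mm; which stands left, middle or right changes. Origin: on the plate's top, under its middle; x axis away from the robot, along the leaf towards its clamp; z up. The leaf's clamped root is at x = +8 mm, 46 mm up; its free tip, to -x, hangs over a stop screw
- leaf_1: spring leaf of holder_1, 66 mm free, 16 mm wide, 1 mm thick; origin: mid-thickness of its root (thin stock sits some hundredths of a mm lower), x to the clamp. The tip bends down in proportion to the push and springs back; its gap to the stop screw differs, 8 to 12 mm; on the screw it goes no further. Right stock needs 7 to 8 N to reach the stop, thin stock less than half
- button_1 (a point): centre of the flat top, 6 mm across, of the tracer button (10 mm wide, 4 mm high) on the free tip of leaf_1; 61 mm out from the root: the place to push, straight down
- lever_1 (a joint): clamping lever of holder_1, on an upright stud at x = +32 mm, y = 0 of the holder. 0 rad: tight, handle pointing along the holder's +x; grows to 1.25 rad as it is swung anticlockwise seen from above (it starts between 0 and 0.12, tight). It turns in the level plane against steady friction (about 3 to 4 N at the ball) and stays where it is left
- ball_1 (a point): centre of the ball, 20 mm across, at the end of lever_1's handle, 62 mm from the stud's axis and 95 mm above the holder's origin; the 10 mm thick handle drops from it towards the stud; below and beside the ball is free space
- holder_2: one of three look-alike steel follower holders fixed on the setting plate, 132 by 44 mm; which stands left, middle or right changes. Origin: on the plate's top, under its middle; x axis away from the robot, along the leaf towards its clamp; z up. The leaf's clamped root is at x = +8 mm, 46 mm up; its free tip, to -x, hangs over a stop screw
- leaf_2: spring leaf of holder_2, 66 mm free, 16 mm wide, 1 mm thick; origin: mid-thickness of its root (thin stock sits some hundredths of a mm lower), x to the clamp. The tip bends down in proportion to the push and springs back; its gap to the stop screw differs, 8 to 12 mm; on the screw it goes no further. Right stock needs 7 to 8 N to reach the stop, thin stock less than half
- button_2 (a point): centre of the flat top, 6 mm across, of the tracer button (10 mm wide, 4 mm high) on the free tip of leaf_2; 61 mm out from the root: the place to push, straight down
- lever_2 (a joint): clamping lever of holder_2, on an upright stud at x = +32 mm, y = 0 of the holder. 0 rad: tight, handle pointing along the holder's +x; grows to 1.25 rad as it is swung anticlockwise seen from above (it starts between 0 and 0.12, tight). It turns in the level plane against steady friction (about 3 to 4 N at the ball) and stays where it is left
- ball_2 (a point): centre of the ball, 20 mm across, at the end of lever_2's handle, 62 mm from the stud's axis and 95 mm above the holder's origin; the 10 mm thick handle drops from it towards the stud; below and beside the ball is free space
- holder_3: one of three look-alike steel follower holders fixed on the setting plate, 132 by 44 mm; which stands left, middle or right changes. Origin: on the plate's top, under its middle; x axis away from the robot, along the leaf towards its clamp; z up. The leaf's clamped root is at x = +8 mm, 46 mm up; its free tip, to -x, hangs over a stop screw
- leaf_3: spring leaf of holder_3, 66 mm free, 16 mm wide, 1 mm thick; origin: mid-thickness of its root (thin stock sits some hundredths of a mm lower), x to the clamp. The tip bends down in proportion to the push and springs back; its gap to the stop screw differs, 8 to 12 mm; on the screw it goes no further. Right stock needs 7 to 8 N to reach the stop, thin stock less than half
- button_3 (a point): centre of the flat top, 6 mm across, of the tracer button (10 mm wide, 4 mm high) on the free tip of leaf_3; 61 mm out from the root: the place to push, straight down
- lever_3 (a joint): clamping lever of holder_3, on an upright stud at x = +32 mm, y = 0 of the holder. 0 rad: tight, handle pointing along the holder's +x; grows to 1.25 rad as it is swung anticlockwise seen from above (it starts between 0 and 0.12, tight). It turns in the level plane against steady friction (about 3 to 4 N at the ball) and stays where it is left
- ball_3 (a point): centre of the ball, 20 mm across, at the end of lever_3's handle, 62 mm from the stud's axis and 95 mm above the holder's origin; the 10 mm thick handle drops from it towards the stud; below and beside the ball is free space
- knight_center (a point): bystander: ivory-coloured acrylic knight, 64 mm tall, 32 mm base, standing right of the plate; point 30 mm up its axis
- handwheel: bystander: brass tailstock handwheel, 102 mm across, lying flat with its crank knob (46 mm high) up; origin: centre of its underside
- slip_center (a point): bystander: cylindrical grey sharpening slip, 18 mm thick, 100 mm long, lying left of the plate; its centre
- bishop_tray: bystander: wooden tray of standing beech bishops, 150 by 190 mm, 82 mm high, far left; origin: centre of its underside

How it is judged (in metres and radians):
On the way, in this order (a step that is already met when the one before it is completed fails the run):
1. the tracer button of the left leaf is pressed to its stop (within 1 mm) and held there 0.2 s (((y of holder_1 in the frame of plate between 0.055 and 1 m and z of button_1 in the frame of holder_1 below 0.04162 m) or (y of holder_2 in the frame of plate between 0.055 and 1 m and z of button_2 in the frame of holder_2 below 0.04294 m) or (y of holder_3 in the frame of plate between 0.055 and 1 m and z of button_3 in the frame of holder_3 below 0.04021 m))), for 0.2 s.
2. the tracer button of the middle leaf is pressed to its stop (within 1 mm) and held there 0.2 s (((y of holder_1 in the frame of plate between -0.055 and 0.055 m and z of button_1 in the frame of holder_1 below 0.04162 m) or (y of holder_2 in the frame of plate between -0.055 and 0.055 m and z of button_2 in the frame of holder_2 below 0.04294 m) or (y of holder_3 in the frame of plate between -0.055 and 0.055 m and z of button_3 in the frame of holder_3 below 0.04021 m))), for 0.2 s.
3. the tracer button of the right leaf is pressed to its stop (within 1 mm) and held there 0.2 s (((y of holder_1 in the frame of plate between -1 and -0.055 m and z of button_1 in the frame of holder_1 below 0.04162 m) or (y of holder_2 in the frame of plate between -1 and -0.055 m and z of button_2 in the frame of holder_2 below 0.04294 m) or (y of holder_3 in the frame of plate between -1 and -0.055 m and z of button_3 in the frame of holder_3 below 0.04021 m))), for 0.2 s.
At the end, for the whole second after the job is handed in: the lever of the holder with the thin leaf stands at more than 0.85 rad and is still, the levers of the other two at less than 0.3 rad; no leaf is held down at its stop (((z of leaf_1 in the frame of holder_1 below 0.04602 m and value of joint lever_1 above 0.85 rad and velocity of joint lever_1 between -0.05 and 0.05 rad/s and value of joint each of lever_2, lever_3 below 0.3 rad) or (z of leaf_2 in the frame of holder_2 below 0.04602 m and value of joint lever_2 above 0.85 rad and velocity of joint lever_2 between -0.05 and 0.05 rad/s and value of joint each of lever_1, lever_3 below 0.3 rad) or (z of leaf_3 in the frame of holder_3 below 0.04602 m and value of joint lever_3 above 0.85 rad and velocity of joint lever_3 between -0.05 and 0.05 rad/s and value of joint each of lever_1, lever_2 below 0.3 rad)) and not (z of button_1 in the frame of holder_1 below 0.04162 m) and not (z of button_2 in the frame of holder_2 below 0.04294 m) and not (z of button_3 in the frame of holder_3 below 0.04021 m)); the robot touches nothing.
It fails at once if a leaf is pushed with more than 18 N (contact force between anything else and leaf_1 above 18 N or contact force between anything else and leaf_2 above 18 N or contact force between anything else and leaf_3 above 18 N).
It fails at once if the clamp of a right leaf is swung past 0.3 rad ((not (z of leaf_1 in the frame of holder_1 below 0.04602 m) and value of joint lever_1 above 0.3 rad) or (not (z of leaf_2 in the frame of holder_2 below 0.04602 m) and value of joint lever_2 above 0.3 rad) or (not (z of leaf_3 in the frame of holder_3 below 0.04602 m) and value of joint lever_3 above 0.3 rad)).
It fails at once if a bystander is moved more than 20 mm (distance of any of knight_center, handwheel, slip_center, bishop_tray from where it was at the start of the episode above 0.02 m).
It also fails if it takes over 64 s, if anything falls off the work surface, if the arm or the gripper's body presses on something with over 40 N, if the wrist force passes 120 N, or if a joint passes its speed limit or range.

## Working session

There is one attempt and no reset: what is moved stays moved. The work goes in short steps, Python scripts to look and compute and a tool call to move; the robot and the scene stay as the last step left them, time stands still between calls to the robot, and variables do not carry over. Pictures are saved under pics/ and viewed, at most 12 in all, crops included, and the job is handed in when it is done.

Besides the shell and the picture viewer there is one more tool, called by a JSON object that holds its "op" and its "data", one argument or row to a line. play_rows: Moves the arm, as the interface text tells. Its arguments: {"type":"object","properties":{"plan":{"type":"array"},"grip_force":{"type":"number"}},"required":["plan"]}

```bash
mkdir -p pics
python3 - <<'E'
from workcell import robot, vision
import cv2
for n in ("scene","top"):
    i=vision.camera_info(n); print(n,i)
    cv2.imwrite(f"pics/{n}0.png",vision.snapshot(n)[:,:,::-1])
s=robot.read_state(); print(s)
E
```

```text
scene {'fx': 526.2397809861982, 'fy': 526.2397809861982, 'cx': 325.3536521221879, 'cy': 237.2627787850213, 'position': array([1.08551193, 0.73395481, 0.92040457]), 'attitude': array([[-0.78360347,  0.45165324, -0.42658522],
       [ 0.62088561,  0.54545497, -0.56300971],
       [-0.02160213, -0.70603698, -0.70784541]])}
top {'fx': 467.75157253608376, 'fy': 467.75157253608376, 'cx': 319.7703516647938, 'cy': 244.5034368932983, 'position': array([0.37957374, 0.0902624 , 1.18667229]), 'attitude': array([[-0.00387561, -0.98495808,  0.17274997],
       [-0.99979321,  0.0072652 ,  0.01899344],
       [-0.0199628 , -0.17264064, -0.98478256]])}
{'time_s': 0.1, 'joint_positions': array([6.58324095e+01, 5.00905108e+00, 1.00411579e+01, 9.51002161e+01,
       1.25064830e-03, 9.00003519e+01]), 'dq': array([-0.00060727, -0.03799599,  0.03459113,  0.09407327, -0.00383576,
        0.02218726]), 'joint_torque': array([-8.77083603e-04, -5.21561193e+01,  4.65652478e+01,  1.59347872e-02,
       -1.71517098e-05, -2.62756993e-05]), 'ee_pos': array([0.22508078, 0.50160203, 0.21666278]), 'tcp_rot': array([[-9.12349318e-01,  4.09412340e-01, -5.06589030e-04],
       [ 4.09412653e-01,  9.12348685e-01, -1.07560319e-03],
       [ 2.18206140e-05, -1.18872980e-03, -9.99999293e-01]]), 'ft_force': array([ 0.6982979 ,  0.84436198, -0.01464325]), 'moment': array([-0.03196497, -0.04471389,  0.03650085]), 'finger_force': 0.0, 'finger_gap': 0.08547192232758656}
```

View pics/top0.png

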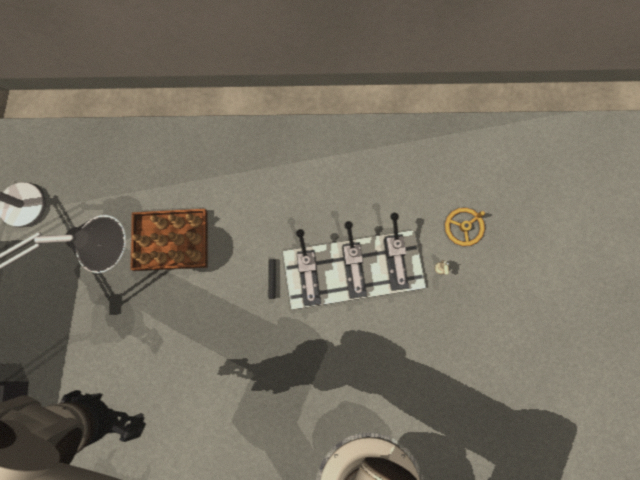

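View pics/scene0.png

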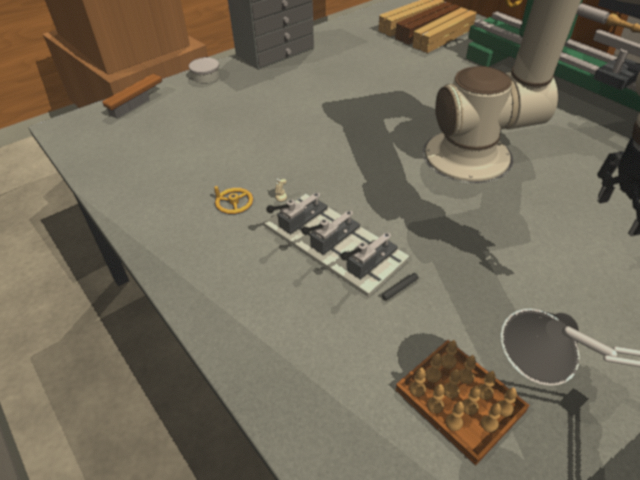

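Top view: plate corners are near (283,248), (412,230), (427,288), (292,308). The lever balls are near (300,233), (348,225), (394,216), and the leaf tips near (311,300), (360,293), (404,284).

```bash
cat > h.py <<'E'
import numpy as np, cv2
from workcell import robot, vision
def ray(i,p,z):
    d=i["attitude"]@np.array([(p[0]-i["cx"])/i["fx"],(p[1]-i["cy"])/i["fy"],1.]); c=i["position"]
    return c+d*(z-c[2])/d[2]
def proj(i,P):
    v=i["attitude"].T@(np.asarray(P)-i["position"]); return np.array([i["fx"]*v[0]/v[2]+i["cx"],i["fy"]*v[1]/v[2]+i["cy"]])
E
python3 - <<'E'
from h import *
i=vision.camera_info("top"); im=cv2.imread("pics/top0.png")
for p in [(283,248),(412,230),(427,288),(292,308)]: print("c",ray(i,p,.016).round(4))
for p in [(300,233),(348,225),(394,216)]: print("ball",ray(i,p,.111).round(4))
for p in [(311,302),(360,295),(404,286)]: print("tip",ray(i,p,.065).round(4))
print([ray(i,p,.03).round(3) for p in [(443,268),(465,227),(273,279)]])
w=vision.camera_info("wrist"); s=robot.read_state(); R=s["tcp_rot"]
print(w["fx"],R.T@(w["position"]-s["ee_pos"]),(R.T@w["attitude"]).round(3))
cv2.imwrite("pics/topc.png",cv2.resize(im[190:320,250:480],None,fx=3.4,fy=3.4,interpolation=cv2.INTER_CUBIC))
E
```

```text
c [0.5766 0.2064 0.016 ]
c [ 0.6207 -0.1221  0.016 ]
c [ 0.473  -0.1537  0.016 ]
c [0.4252 0.1825 0.016 ]
ball [0.596  0.1573 0.111 ]
ball [0.6143 0.0445 0.111 ]
ball [ 0.6351 -0.0639  0.111 ]
tip [0.4373 0.1334 0.065 ]
tip [0.4533 0.0164 0.065 ]
tip [ 0.4742 -0.089   0.065 ]
[array([ 0.521, -0.192,  0.03 ]), array([ 0.624, -0.252,  0.03 ]), array([0.496, 0.229, 0.03 ])]
357.0920578339464 [ 0.07489039 -0.00106449 -0.15678791] [[ 0.    -0.955 -0.296]
 [ 1.     0.     0.001]
 [-0.001 -0.296  0.955]]
```

View pics/topc.png

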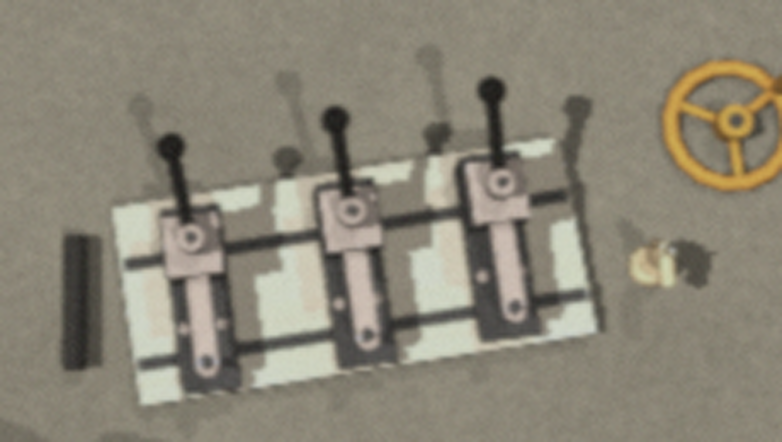

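{"op": "play_rows", "data": {
  "plan": [
    [-407,-334,0,0,0,1.01,0],
    [-407,-334,0,0,0,1.01,0],
    [-407,-334,0,0,0,1.01,0],
    [-407,-334,0,0,0,1.01,0],
    [-407,-334,0,0,0,1.01,0],
    [-407,-334,0,0,0,1.01,0],
    [-407,-334,0,0,0,1.01,0],
    [-407,-334,0,0,0,1.01,0],
    [-407,-334,0,0,0,1.01,0],
    [-407,-334,0,0,0,1.01,0],
    [-407,-334,0,0,0,1.01,0],
    [-407,-334,0,0,0,1.01,0],
    [-407,-334,0,0,0,1.01,0],
    [-407,-334,0,0,0,1.01,0],
    [-407,-334,0,0,0,1.01,0],
    [-407,-334,0,0,0,1.01,0],
    [-407,-334,0,0,0,1.01,0],
    [-407,-334,0,0,0,1.01,0]
  ]
}}

```text
time_s: 1.6
ee_pos: [0.4594, 0.0314, 0.2174]
tcp_rot: [[-0.14, 0.99, 0.0], [0.99, 0.14, 0.0], [0.0, 0.0, -1.0]]
ft_force: [0.0, -0.5, -0.4]
finger_gap: -0.0002
finger_force: 0.0
```

Run:
```python
from h import *
i=vision.camera_info("wrist"); im=vision.snapshot("wrist")[:,:,::-1].copy()
import pickle; pickle.dump((i,im),open("w1.pkl","wb")); cv2.imwrite("pics/w1.png",im)
s=robot.read_state(); print(s["time_s"],s["ee_pos"],s["tcp_rot"].round(4),s["ft_force"],s["joint_positions"])
t=vision.camera_info("top")
for p in [(310.9,296.5),(358.2,288.5),(401.5,280.3)]: P=ray(t,p,.0665); print("btn",P.round(4),proj(i,P).round())
```

```text
1.65 [0.45948637 0.0313695  0.21740973] [[-1.403e-01  9.901e-01  2.000e-04]
 [ 9.901e-01  1.403e-01  1.000e-04]
 [ 0.000e+00  2.000e-04 -1.000e+00]] [-0.2743815  -0.35068593  0.23722639] [ 3.90334929e+00 -7.21821661e+00 -1.91022681e+00  9.52943872e+01
  3.41823918e-03  8.58400292e+01]
btn [0.4503 0.1335 0.0665] [323.  92.]
btn [0.4687 0.0205 0.0665] [325. 230.]
btn [ 0.4877 -0.0833  0.0665] [328. 333.]
```

View pics/w1.png

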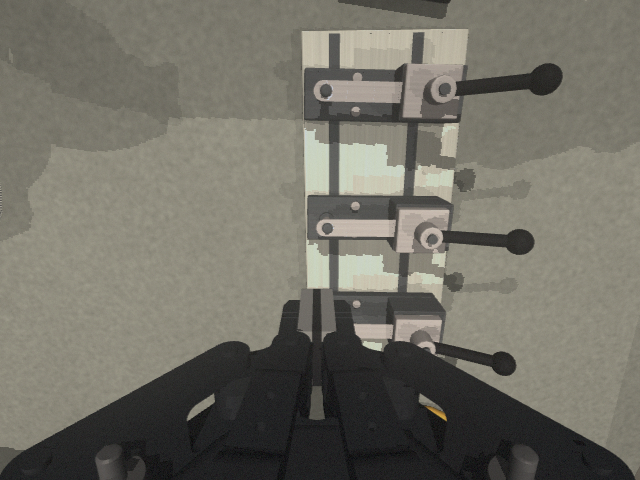

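Wrist view: left button at (325,90), middle button at (327,228). The right one is hidden behind the fingers. Balls are at (546,79), (520,242), (504,363).

Run:
```python
from h import *
import pickle; i,im=pickle.load(open("w1.pkl","rb"))
s=robot.read_state();R=s["tcp_rot"];p=s["ee_pos"]
for q in [(325,90),(327,228)]: P=ray(i,q,.0665); print(P.round(4),((P-p)@R*1000).round(1))
for q in [(546,79),(520,242),(504,363)]: print("ball",ray(i,q,.111).round(4))
for q in [(443,89),(430,238)]: print("stud",ray(i,q,.08).round(4))
```

```text
[0.4519 0.1354 0.0665] [104.1   7.  150.9]
[0.4705 0.0227 0.0665] [-10.1   9.7 150.9]
ball [0.5987 0.1589 0.111 ]
ball [0.6169 0.0445 0.111 ]
ball [ 0.6369 -0.0635  0.111 ]
stud [0.5408 0.1475 0.08  ]
stud [0.5588 0.03   0.08  ]
```

{"op": "play_rows", "data": {
  "plan": [
    [104,7,60,0,0,0,0],
    [104,7,130,0,0,0,0],
    [104,7,130,0,0,0,0],
    [104,7,130,0,0,0,0],
    [104,7,130,0,0,0,0],
    [104,7,134,0,0,0,0],
    [104,7,134,0,0,0,0],
    [104,7,134,0,0,0,0]
  ]
}}

```text
time_s: 2.32
ee_pos: [0.4531, 0.1343, 0.085]
tcp_rot: [[-0.138, 0.99, 0.002], [0.99, 0.138, 0.0], [0.0, 0.002, -1.0]]
ft_force: [0.8, -0.8, 1.0]
finger_gap: -0.0002
finger_force: 0.0
```

Run:
```python
from h import *
im=vision.snapshot("wrist")[:,:,::-1]; cv2.imwrite("pics/w2.png",im)
s=robot.read_state(); print(s["ee_pos"],s["ft_force"])
```

```text
[0.45327137 0.13415767 0.08515751] [ 0.24419905  0.82747557 -0.16578072]
```

View pics/w2.png

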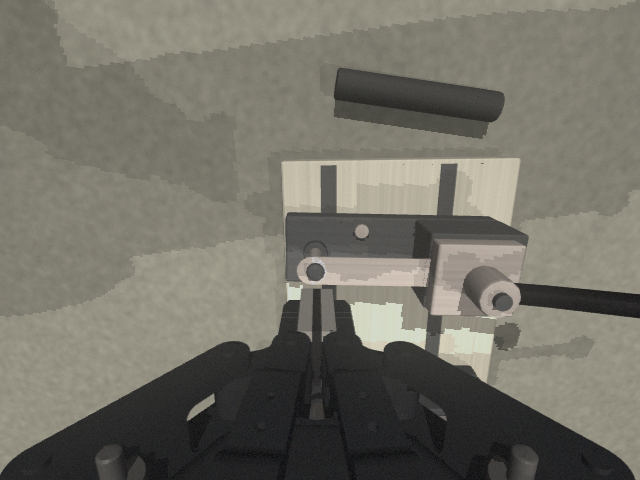

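The button is at (315,271), centred laterally. The finger edge is at row 289. I'll check the offset by ray.

Run:
```python
from h import *
i=vision.camera_info("wrist")
s=robot.read_state();R=s["tcp_rot"];p=s["ee_pos"]
for q in [(315,271)]: P=ray(i,q,.0665); print(P.round(4),((P-p)@R*1000).round(1))
for x in (-11,0,11): print(x,proj(i,p+R@np.array([x,0,11])/1000).round())
print(s["ft_force"],((proj(i,ray(i,(315,271),.0665)))))
```

```text
[0.4525 0.1367 0.0665] [ 2.6 -0.5 18.7]
-11 [316. 301.]
0 [316. 281.]
11 [316. 261.]
[ 0.24419905  0.82747557 -0.16578072] [315. 271.]
```

Run:
```python
from h import *
i=vision.camera_info("scene"); im=vision.snapshot("scene")[:,:,::-1].copy()
s=robot.read_state();R=s["tcp_rot"];p=s["ee_pos"]
u=proj(i,p).astype(int); k=8
c=cv2.resize(im[u[1]-40:u[1]+35,u[0]-50:u[0]+50],None,fx=k,fy=k,interpolation=cv2.INTER_CUBIC)
for x in (-11,0,11):
    q=(proj(i,p+R@np.array([x,0,11])/1000)-u+[50,40]+.5)*k; cv2.circle(c,tuple(int(v) for v in q),3,(0,0,255),-1)
q=(proj(i,[.4525,.136,.0665])-u+[50,40]+.5)*k; cv2.circle(c,tuple(int(v) for v in q),3,(0,255,0),-1)
cv2.imwrite("pics/s2.png",c); print(s["time_s"])
```

```text
2.4167
```

View pics/s2.png

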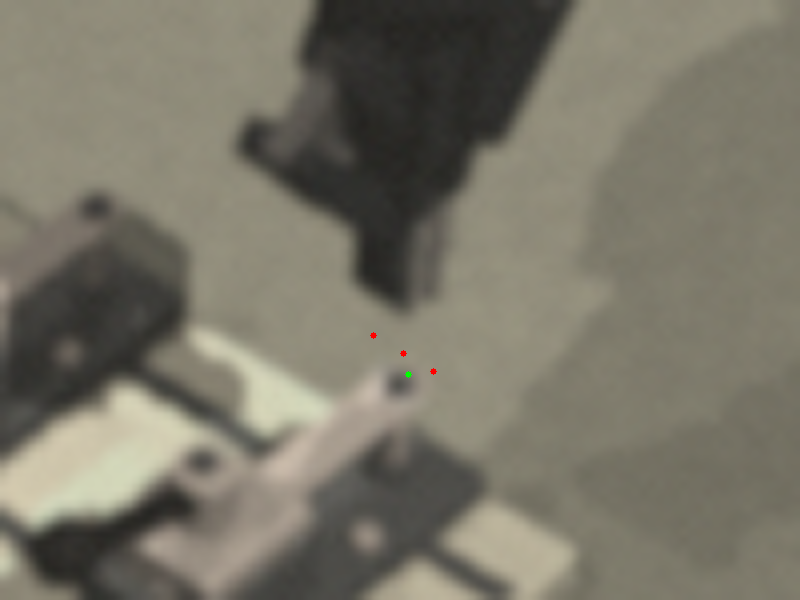

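The real fingertips sit about 15–20 mm higher than nominal, so I'll descend in small steps and feel for contact.

{"op": "play_rows", "data": {
  "plan": [
    [2,0,3,0,0,0,0],
    [2,0,6,0,0,0,0],
    [2,0,9,0,0,0,0],
    [2,0,12,0,0,0,0],
    [2,0,12,0,0,0,0],
    [2,0,12,0,0,0,0]
  ]
}}

```text
time_s: 2.92
ee_pos: [0.4518, 0.1363, 0.071]
tcp_rot: [[-0.139, 0.99, -0.001], [0.99, 0.139, -0.0], [-0.0, -0.001, -1.0]]
ft_force: [0.0, 0.1, 0.2]
finger_gap: 0.0001
finger_force: 0.0
```

{"op": "play_rows", "data": {
  "plan": [
    [0,0,2,0,0,0,0],
    [0,0,4,0,0,0,0],
    [0,0,6,0,0,0,0],
    [0,0,6,0,0,0,0],
    [0,0,6,0,0,0,0]
  ]
}}

```text
time_s: 3.33
ee_pos: [0.4519, 0.1364, 0.0651]
tcp_rot: [[-0.139, 0.99, -0.0], [0.99, 0.139, -0.0], [-0.0, -0.0, -1.0]]
ft_force: [0.0, 0.1, -0.7]
finger_gap: -0.0001
finger_force: 0.0
```

Run:
```python
from h import *
w=vision.camera_info("wrist"); A=vision.snapshot("wrist")[:,:,::-1]
i=vision.camera_info("scene"); im=vision.snapshot("scene")[:,:,::-1].copy()
s=robot.read_state();p=s["ee_pos"]; u=proj(i,p).astype(int)
c=cv2.resize(im[u[1]-30:u[1]+30,u[0]-35:u[0]+35],(400,343),interpolation=cv2.INTER_CUBIC)
B=cv2.resize(A[200:350,220:395],(400,343),interpolation=cv2.INTER_CUBIC)
cv2.imwrite("pics/s3.png",np.hstack([c,B])); print(s["time_s"],s["ft_force"],p)
```

```text
3.4333 [-0.14711252 -1.09311695 -1.02623794] [0.45202591 0.13641599 0.06534338]
```

View pics/s3.png

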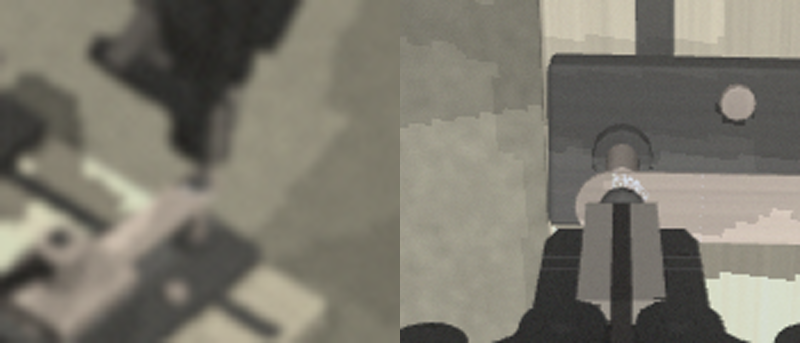

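The tip is over the button but still about 10 mm above it, so I continue down.

{"op": "play_rows", "data": {
  "plan": [
    [0,0,2,0,0,0,0],
    [0,0,4,0,0,0,0],
    [0,0,6,0,0,0,0],
    [0,0,8,0,0,0,0],
    [0,0,8,0,0,0,0],
    [0,0,8,0,0,0,0]
  ]
}}

```text
time_s: 3.93
ee_pos: [0.4519, 0.1363, 0.0571]
tcp_rot: [[-0.139, 0.99, -0.0], [0.99, 0.139, -0.0], [-0.0, -0.0, -1.0]]
ft_force: [0.8, -0.1, 0.5]
finger_gap: 0.0
finger_force: 0.0
```

{"op": "play_rows", "data": {
  "plan": [
    [0,0,2,0,0,0,0],
    [0,0,4,0,0,0,0],
    [0,0,6,0,0,0,0],
    [0,0,6,0,0,0,0],
    [0,0,6,0,0,0,0]
  ]
}}

```text
time_s: 4.35
ee_pos: [0.452, 0.1364, 0.0512]
tcp_rot: [[-0.139, 0.99, -0.0], [0.99, 0.139, -0.0], [0.0, -0.0, -1.0]]
ft_force: [-0.1, -0.1, 1.0]
finger_gap: -0.0002
finger_force: 0.4
```

Run:
```python
from h import *
f=[]
for k in range(4):
    A=vision.snapshot("wrist"); f.append(robot.read_state()["ft_force"])
print(np.mean(f,0),robot.read_state()["ee_pos"]); A=A[:,:,::-1]
i=vision.camera_info("scene"); im=vision.snapshot("scene")[:,:,::-1].copy()
u=proj(i,robot.read_state()["ee_pos"]).astype(int)
c=cv2.resize(im[u[1]-30:u[1]+30,u[0]-35:u[0]+35],(400,343),interpolation=cv2.INTER_CUBIC)
B=cv2.resize(A[200:350,220:395],(400,343),interpolation=cv2.INTER_CUBIC)
cv2.imwrite("pics/s4.png",np.hstack([c,B]))
```

```text
[-0.24478297  0.15590005  1.02664808] [0.45201136 0.13638402 0.05138603]
```

View pics/s4.png

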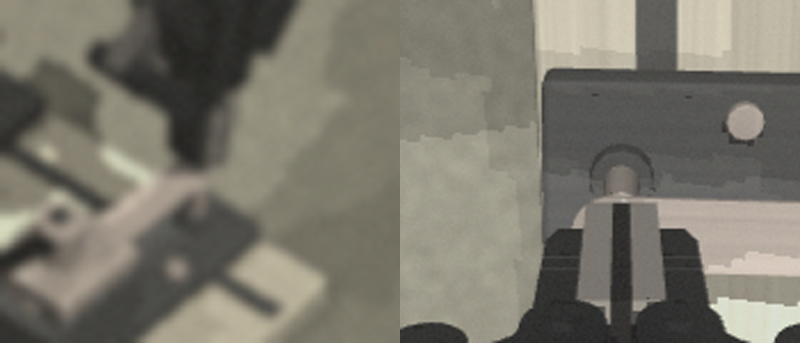

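Contact is made at about 1 N with TCP z near 0.0513. Pressing on.

{"op": "play_rows", "data": {
  "plan": [
    [0,0,1,0,0,0,0],
    [0,0,2,0,0,0,0],
    [0,0,3,0,0,0,0],
    [0,0,4,0,0,0,0],
    [0,0,4,0,0,0,0],
    [0,0,4,0,0,0,0]
  ]
}}

```text
time_s: 5.1
ee_pos: [0.452, 0.1364, 0.0473]
tcp_rot: [[-0.139, 0.99, -0.0], [0.99, 0.139, 0.0], [0.0, -0.0, -1.0]]
ft_force: [-2.8, -0.6, 2.5]
finger_gap: 0.0
finger_force: 1.8
```

{"op": "play_rows", "data": {
  "plan": [
    [0,0,1,0,0,0,0],
    [0,0,2,0,0,0,0],
    [0,0,2,0,0,0,0],
    [0,0,2,0,0,0,0]
  ]
}}

```text
time_s: 5.43
ee_pos: [0.452, 0.1364, 0.0454]
tcp_rot: [[-0.139, 0.99, 0.0], [0.99, 0.139, 0.0], [0.0, 0.0, -1.0]]
ft_force: [-3.2, -0.7, 4.9]
finger_gap: -0.0001
finger_force: 2.5
```

{"op": "play_rows", "data": {
  "plan": [
    [0,0,0.5,0,0,0,0],
    [0,0,1,0,0,0,0],
    [0,0,1,0,0,0,0],
    [0,0,1,0,0,0,0]
  ]
}}

```text
time_s: 5.77
ee_pos: [0.452, 0.1364, 0.0445]
tcp_rot: [[-0.139, 0.99, 0.0], [0.99, 0.139, 0.0], [0.0, 0.0, -1.0]]
ft_force: [-2.3, 0.2, 5.5]
finger_gap: 0.0001
finger_force: 2.8
```

{"op": "play_rows", "data": {
  "plan": [
    [0,0,0.5,0,0,0,0],
    [0,0,1,0,0,0,0],
    [0,0,1,0,0,0,0],
    [0,0,1,0,0,0,0]
  ]
}}

```text
time_s: 6.1
ee_pos: [0.4521, 0.1364, 0.0436]
tcp_rot: [[-0.139, 0.99, 0.0], [0.99, 0.139, 0.0], [0.0, 0.0, -1.0]]
ft_force: [-1.6, -0.5, 6.8]
finger_gap: -0.0001
finger_force: 3.1
```

{"op": "play_rows", "data": {
  "plan": [
    [0,0,0.2,0,0,0,0],
    [0,0,0.4,0,0,0,0],
    [0,0,0.4,0,0,0,0]
  ]
}}

```text
time_s: 6.35
ee_pos: [0.4521, 0.1364, 0.0432]
tcp_rot: [[-0.139, 0.99, 0.0], [0.99, 0.139, 0.0], [0.0, 0.0, -1.0]]
ft_force: [-2.3, 0.4, 6.4]
finger_gap: 0.0
finger_force: 3.3
```

{"op": "play_rows", "data": {
  "plan": [
    [0,0,0.2,0,0,0,0],
    [0,0,0.4,0,0,0,0],
    [0,0,0.4,0,0,0,0]
  ]
}}

```text
time_s: 6.6
ee_pos: [0.4522, 0.1364, 0.0428]
tcp_rot: [[-0.139, 0.99, 0.0], [0.99, 0.139, 0.0], [0.0, 0.0, -1.0]]
ft_force: [-2.7, -0.2, 6.5]
finger_gap: 0.0002
finger_force: 3.4
```

{"op": "play_rows", "data": {
  "plan": [
    [0,0,0.2,0,0,0,0],
    [0,0,0.4,0,0,0,0],
    [0,0,0.4,0,0,0,0]
  ]
}}

```text
time_s: 6.85
ee_pos: [0.4522, 0.1364, 0.0425]
tcp_rot: [[-0.139, 0.99, 0.001], [0.99, 0.139, 0.0], [0.0, 0.001, -1.0]]
ft_force: [-2.6, 0.5, 7.2]
finger_gap: 0.0003
finger_force: 3.5
```

{"op": "play_rows", "data": {
  "plan": [
    [0,0,0.2,0,0,0,0],
    [0,0,0.4,0,0,0,0],
    [0,0,0.4,0,0,0,0]
  ]
}}

```text
time_s: 7.1
ee_pos: [0.4522, 0.1364, 0.0421]
tcp_rot: [[-0.139, 0.99, 0.001], [0.99, 0.139, 0.0], [0.0, 0.001, -1.0]]
ft_force: [-2.5, -0.5, 6.7]
finger_gap: -0.0002
finger_force: 3.6
```

{"op": "play_rows", "data": {
  "plan": [
    [0,0,0.2,0,0,0,0],
    [0,0,0.4,0,0,0,0],
    [0,0,0.4,0,0,0,0]
  ]
}}

```text
time_s: 7.35
ee_pos: [0.4523, 0.1364, 0.0417]
tcp_rot: [[-0.139, 0.99, 0.001], [0.99, 0.139, 0.0], [0.0, 0.001, -1.0]]
ft_force: [-1.6, -0.9, 7.8]
finger_gap: -0.0002
finger_force: 3.8
```

{"op": "play_rows", "data": {
  "plan": [
    [0,0,0.2,0,0,0,0],
    [0,0,0.3,0,0,0,0],
    [0,0,0.3,0,0,0,0]
  ]
}}

```text
time_s: 7.6
ee_pos: [0.4523, 0.1365, 0.0415]
tcp_rot: [[-0.139, 0.99, 0.001], [0.99, 0.139, 0.0], [0.0, 0.001, -1.0]]
ft_force: [-3.2, -1.1, 7.7]
finger_gap: -0.0
finger_force: 3.9
```

{"op": "play_rows", "data": {
  "plan": [
    [0,0,0.2,0,0,0,0],
    [0,0,0.3,0,0,0,0],
    [0,0,0.3,0,0,0,0]
  ]
}}

```text
time_s: 7.85
ee_pos: [0.4523, 0.1365, 0.0412]
tcp_rot: [[-0.139, 0.99, 0.001], [0.99, 0.139, 0.0], [0.0, 0.001, -1.0]]
ft_force: [-3.0, -1.2, 8.5]
finger_gap: -0.0001
finger_force: 4.1
```

{"op": "play_rows", "data": {
  "plan": [
    [0,0,0.2,0,0,0,0],
    [0,0,0.3,0,0,0,0],
    [0,0,0.3,0,0,0,0]
  ]
}}

```text
time_s: 8.1
ee_pos: [0.4523, 0.1365, 0.0411]
tcp_rot: [[-0.139, 0.99, 0.001], [0.99, 0.139, 0.0], [0.0, 0.001, -1.0]]
ft_force: [-3.3, -0.6, 9.3]
finger_gap: -0.0001
finger_force: 4.8
```

{"op": "play_rows", "data": {
  "plan": [
    [0,0,0.2,0,0,0,0],
    [0,0,0.2,0,0,0,0],
    [0,0,0.2,0,0,0,0],
    [0,0,0.2,0,0,0,0],
    [0,0,0.2,0,0,0,0]
  ]
}}

```text
time_s: 8.52
ee_pos: [0.4524, 0.1365, 0.0411]
tcp_rot: [[-0.139, 0.99, 0.001], [0.99, 0.139, 0.0], [0.0, 0.001, -1.0]]
ft_force: [-3.2, -1.1, 10.0]
finger_gap: -0.0003
finger_force: 5.3
```

The left leaf reached its stop at about 8 N, so it is right stock. Next, the middle one.

{"op": "play_rows", "data": {
  "plan": [
    [0,0,-2,0,0,0,0],
    [0,0,-20,0,0,0,0],
    [0,0,-50,0,0,0,0],
    [-40,1,-50,0,0,0,0],
    [-80,2,-50,0,0,0,0],
    [-114,2.5,-50,0,0,0,0],
    [-114,2.5,-50,0,0,0,0],
    [-114,2.5,-30,0,0,0,0],
    [-114,2.5,-23,0,0,0,0],
    [-114,2.5,-23,0,0,0,0],
    [-114,2.5,-23,0,0,0,0],
    [-114,2.5,-23,0,0,0,0]
  ]
}}

```text
time_s: 9.52
ee_pos: [0.4704, 0.0243, 0.0636]
tcp_rot: [[-0.139, 0.99, 0.0], [0.99, 0.139, 0.0], [-0.0, 0.0, -1.0]]
ft_force: [-0.5, 0.4, -0.5]
finger_gap: 0.0003
finger_force: 0.0
```

Run:
```python
from h import *
w=vision.camera_info("wrist"); A=vision.snapshot("wrist")[:,:,::-1]
s=robot.read_state();R=s["tcp_rot"];p=s["ee_pos"]
print(p,s["ft_force"],proj(w,[.4708,.0236,.0665]).round())
B=cv2.resize(A[200:350,220:395],(700,600),interpolation=cv2.INTER_CUBIC)
cv2.imwrite("pics/w5.png",B)
```

```text
[0.47057904 0.02430329 0.06385217] [ 0.41126442  0.66578882 -1.00413434] [317. 295.]
```

View pics/w5.png

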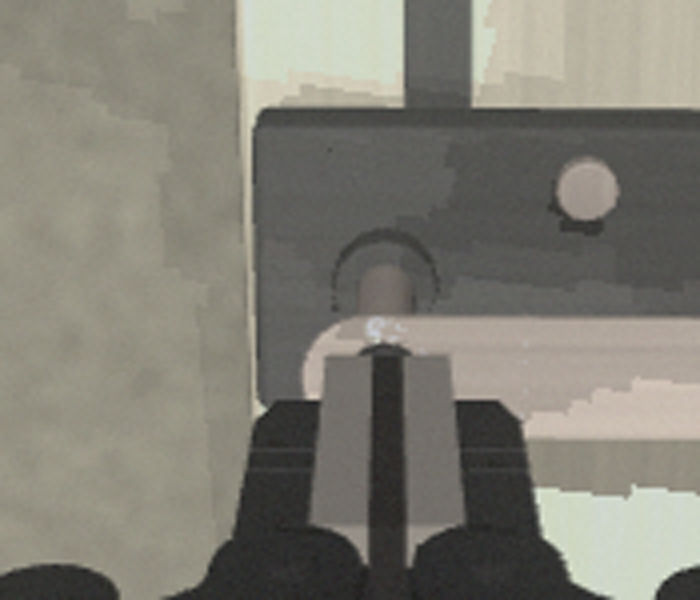

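Finger tips are centred on the middle button, its edge visible at about (383,348). Pressing.

{"op": "play_rows", "data": {
  "plan": [
    [0,0,3,0,0,0,0],
    [0,0,6,0,0,0,0],
    [0,0,9,0,0,0,0],
    [0,0,12,0,0,0,0],
    [0,0,14,0,0,0,0],
    [0,0,16,0,0,0,0],
    [0,0,17,0,0,0,0],
    [0,0,17,0,0,0,0],
    [0,0,17,0,0,0,0]
  ]
}}

```text
time_s: 10.32
ee_pos: [0.4702, 0.0238, 0.0464]
tcp_rot: [[-0.139, 0.99, 0.0], [0.99, 0.139, 0.0], [0.0, 0.0, -1.0]]
ft_force: [-2.3, 0.8, 5.7]
finger_gap: -0.0001
finger_force: 2.5
```

{"op": "play_rows", "data": {
  "plan": [
    [0,0,1,0,0,0,0],
    [0,0,2,0,0,0,0],
    [0,0,2.5,0,0,0,0],
    [0,0,2.5,0,0,0,0],
    [0,0,2.5,0,0,0,0]
  ]
}}

```text
time_s: 10.73
ee_pos: [0.4703, 0.0239, 0.0442]
tcp_rot: [[-0.139, 0.99, 0.0], [0.99, 0.139, 0.0], [0.0, 0.0, -1.0]]
ft_force: [-2.7, 0.6, 6.1]
finger_gap: 0.0001
finger_force: 3.4
```

{"op": "play_rows", "data": {
  "plan": [
    [0,0,0.2,0,0,0,0],
    [0,0,0.4,0,0,0,0],
    [0,0,0.4,0,0,0,0]
  ]
}}

```text
time_s: 10.98
ee_pos: [0.4703, 0.0238, 0.0438]
tcp_rot: [[-0.138, 0.99, 0.0], [0.99, 0.138, 0.0], [0.0, 0.0, -1.0]]
ft_force: [-2.7, 0.1, 7.9]
finger_gap: -0.0001
finger_force: 3.7
```

{"op": "play_rows", "data": {
  "plan": [
    [0,0,0.2,0,0,0,0],
    [0,0,0.3,0,0,0,0],
    [0,0,0.3,0,0,0,0]
  ]
}}

```text
time_s: 11.23
ee_pos: [0.4704, 0.0239, 0.0437]
tcp_rot: [[-0.138, 0.99, 0.001], [0.99, 0.138, 0.0], [0.0, 0.001, -1.0]]
ft_force: [-2.9, 0.6, 8.5]
finger_gap: 0.0005
finger_force: 4.4
```

{"op": "play_rows", "data": {
  "plan": [
    [0,0,0.2,0,0,0,0],
    [0,0,0.3,0,0,0,0],
    [0,0,0.3,0,0,0,0]
  ]
}}

```text
time_s: 11.48
ee_pos: [0.4704, 0.0238, 0.0436]
tcp_rot: [[-0.138, 0.99, 0.001], [0.99, 0.138, 0.0], [-0.0, 0.001, -1.0]]
ft_force: [-4.3, 1.5, 9.9]
finger_gap: -0.0002
finger_force: 5.2
```

The middle leaf is on its stop too, and it is also right stock. I'll hold, then move to the right leaf.

{"op": "play_rows", "data": {
  "plan": [
    [0,0,0,0,0,0,0],
    [0,0,0,0,0,0,0],
    [0,0,-2,0,0,0,0],
    [0,0,-20,0,0,0,0],
    [0,0,-50,0,0,0,0],
    [-40,2,-50,0,0,0,0],
    [-80,3,-50,0,0,0,0],
    [-105.5,4.5,-50,0,0,0,0],
    [-105.5,4.5,-50,0,0,0,0],
    [-105.5,4.5,-30,0,0,0,0],
    [-105.5,4.5,-20,0,0,0,0],
    [-105.5,4.5,-20,0,0,0,0],
    [-105.5,4.5,-20,0,0,0,0],
    [-105.5,4.5,-20,0,0,0,0]
  ]
}}

```text
time_s: 12.65
ee_pos: [0.4895, -0.0796, 0.0632]
tcp_rot: [[-0.139, 0.99, 0.0], [0.99, 0.139, -0.0], [-0.0, 0.0, -1.0]]
ft_force: [0.4, -0.2, 0.1]
finger_gap: -0.0
finger_force: 0.0
```

Run:
```python
from h import *
A=vision.snapshot("wrist")[:,:,::-1]; s=robot.read_state(); print(s["ee_pos"],s["ft_force"])
cv2.imwrite("pics/w6.png",cv2.resize(A[200:350,220:395],(700,600),interpolation=cv2.INTER_CUBIC))
```

```text
[ 0.48967694 -0.07968615  0.06343472] [ 0.30341817 -0.40396064  0.22976131]
```

View pics/w6.png

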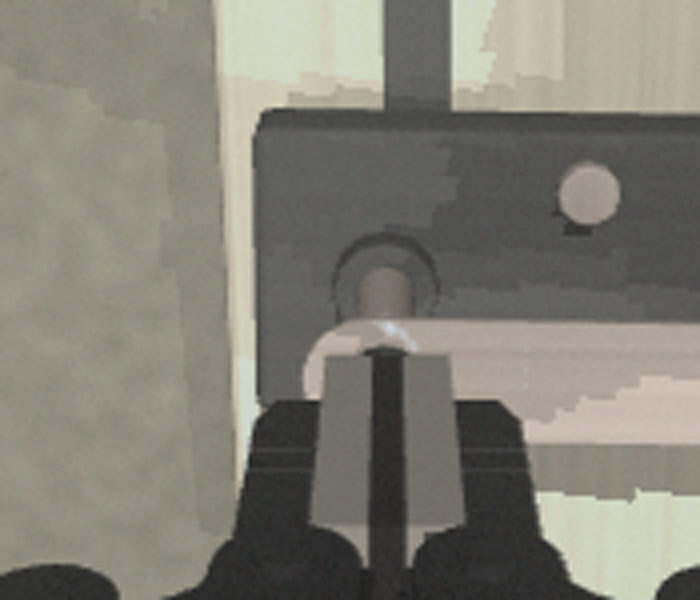

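The tips are centred the same way on the right button, its edge visible at about (383,350). Pressing: contact should come near 0.052 and the stop near 0.042–0.044.

{"op": "play_rows", "data": {
  "plan": [
    [0,0,3,0,0,0,0],
    [0,0,6,0,0,0,0],
    [0,0,9,0,0,0,0],
    [0,0,12,0,0,0,0],
    [0,0,14,0,0,0,0],
    [0,0,16,0,0,0,0],
    [0,0,18,0,0,0,0],
    [0,0,18,0,0,0,0],
    [0,0,18,0,0,0,0]
  ]
}}

```text
time_s: 13.45
ee_pos: [0.4893, -0.0801, 0.0447]
tcp_rot: [[-0.138, 0.99, -0.0], [0.99, 0.138, 0.0], [0.0, -0.0, -1.0]]
ft_force: [-1.7, 0.1, 1.9]
finger_gap: 0.0004
finger_force: 1.2
```

{"op": "play_rows", "data": {
  "plan": [
    [0,0,0.5,0,0,0,0],
    [0,0,1,0,0,0,0],
    [0,0,1.5,0,0,0,0],
    [0,0,2,0,0,0,0],
    [0,0,2,0,0,0,0]
  ]
}}

```text
time_s: 13.87
ee_pos: [0.4894, -0.08, 0.0428]
tcp_rot: [[-0.139, 0.99, 0.0], [0.99, 0.139, -0.0], [-0.0, 0.0, -1.0]]
ft_force: [-1.9, 0.6, 4.0]
finger_gap: -0.0003
finger_force: 1.8
```

{"op": "play_rows", "data": {
  "plan": [
    [0,0,0.2,0,0,0,0],
    [0,0,0.4,0,0,0,0],
    [0,0,0.5,0,0,0,0],
    [0,0,0.5,0,0,0,0]
  ]
}}

```text
time_s: 14.2
ee_pos: [0.4895, -0.0801, 0.0425]
tcp_rot: [[-0.139, 0.99, 0.0], [0.99, 0.139, -0.0], [-0.0, 0.0, -1.0]]
ft_force: [-1.4, 0.2, 5.2]
finger_gap: -0.0002
finger_force: 3.0
```

{"op": "play_rows", "data": {
  "plan": [
    [0,0,0.3,0,0,0,0],
    [0,0,0.3,0,0,0,0],
    [0,0,0.3,0,0,0,0],
    [0,0,0.3,0,0,0,0],
    [0,0,0.3,0,0,0,0]
  ]
}}

```text
time_s: 14.62
ee_pos: [0.4895, -0.0801, 0.0424]
tcp_rot: [[-0.139, 0.99, 0.001], [0.99, 0.139, -0.0], [-0.0, 0.001, -1.0]]
ft_force: [-2.8, 0.5, 7.8]
finger_gap: -0.0001
finger_force: 3.7
```

The right leaf is the thin one, about 4 N at the stop. I'll lift, go round to the right of its lever ball, and look.

{"op": "play_rows", "data": {
  "plan": [
    [0,0,-2,0,0,0,0],
    [0,0,-20,0,0,0,0],
    [-5,0,-50,0,0,0,0],
    [-20,0,-90,0,0,0,0],
    [-38,30,-90,0,0,0,0],
    [-38,70,-90,0,0,0,0],
    [-38,110,-90,0,0,0,0],
    [-38,147,-90,0,0,0,0],
    [-38,147,-90,0,0,0,0],
    [-38,147,-90,0,0,0,0],
    [-38,147,-65,0,0,0,0],
    [-38,147,-47,0,0,0,0],
    [-38,147,-47,0,0,0,0],
    [-38,147,-47,0,0,0,0],
    [-38,147,-47,0,0,0,0]
  ]
}}

```text
time_s: 15.87
ee_pos: [0.64, -0.0975, 0.0908]
tcp_rot: [[-0.138, 0.99, 0.002], [0.99, 0.138, -0.0], [-0.001, 0.002, -1.0]]
ft_force: [-0.1, -0.6, -0.3]
finger_gap: -0.0004
finger_force: 0.0
```

Run:
```python
from h import *
i=vision.camera_info("wrist");A=vision.snapshot("wrist")[:,:,::-1]; s=robot.read_state(); print(s["time_s"],s["ee_pos"],s["ft_force"])
cv2.imwrite("pics/w7.png",A)
```

```text
15.9167 [ 0.64043017 -0.09752532  0.09105578] [-0.98559163 -0.40488548  0.63314533]
```

View pics/w7.png

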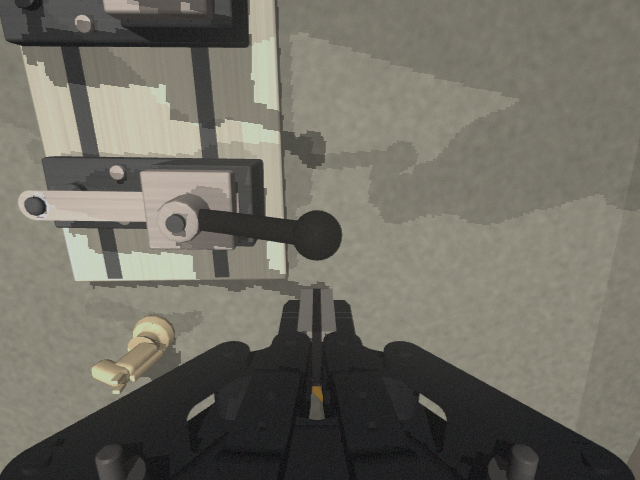

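The ball, at (318,235), is straight ahead of the fingers. I'll push along the arc around the stud.

{"op": "play_rows", "data": {
  "plan": [
    [6,0,0,0,0,0,0],
    [12,0,0,0,0,0,0],
    [18,0,0,0,0,0,0],
    [24,1.5,0,0,0,-0.1,0],
    [30.5,2.5,0,0,0,-0.2,0],
    [37,3,0,0,0,-0.3,0],
    [43.5,3,0,0,0,-0.4,0],
    [50,2,0,0,0,-0.5,0],
    [56.5,0.5,0,0,0,-0.6,0],
    [62.5,-2,0,0,0,-0.7,0],
    [68.5,-4.5,0,0,0,-0.8,0],
    [74,-8,0,0,0,-0.9,0],
    [79.5,-11.5,0,0,0,-1.0,0],
    [83,-15,0,0,0,-1.08,0],
    [83,-15,0,0,0,-1.08,0],
    [83,-15,0,0,0,-1.08,0],
    [83,-15,0,0,0,-1.08,0]
  ]
}}

```text
time_s: 17.33
ee_pos: [0.6138, -0.0168, 0.089]
tcp_rot: [[-0.938, 0.347, -0.0], [0.347, 0.938, 0.0], [0.0, 0.0, -1.0]]
ft_force: [-0.1, 0.5, 0.7]
finger_gap: -0.0002
finger_force: 0.0
```

Run:
```python
from h import *
A=vision.snapshot("wrist")[:,:,::-1]; s=robot.read_state(); print(s["time_s"],s["ee_pos"],s["ft_force"])
cv2.imwrite("pics/w8.png",A)
```

```text
17.3833 [ 0.61383681 -0.01696861  0.08888346] [-0.98612677 -0.39950066  0.41511235]
```

View pics/w8.png

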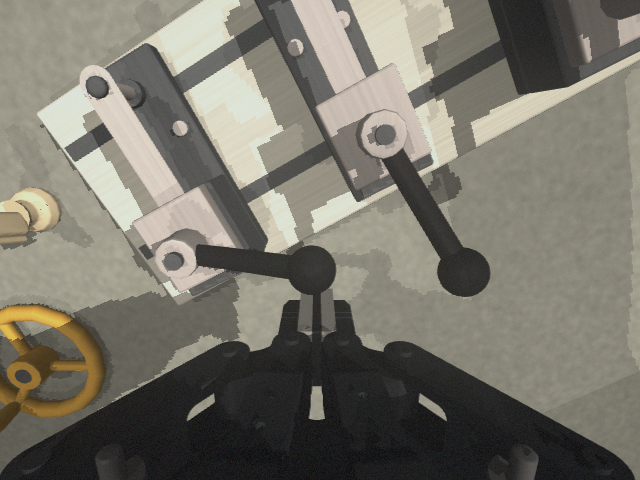

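The right ball has swung round to (312,270). The middle lever is untouched, with its ball at (464,272). I'll work out the angle.

Run:
```python
from h import *
i=vision.camera_info("wrist"); b=ray(i,(312,270),.111)[:2]; S=np.array([.4895,-.0801])+.085*np.array([.99,.139])
v=b-S; print(b,np.hypot(*v),np.arctan2(v[1],v[0])-.139)
```

```text
[ 0.59390551 -0.01256488] 0.059287581484337964 1.0831260112054695
```

The lever stands at about 1.08 rad. Backing off and lifting away.

{"op": "play_rows", "data": {
  "plan": [
    [-5,0,0,0,0,0,0],
    [-15,0,0,0,0,0,0],
    [-25,0,-5,0,0,0,0],
    [-25,0,-40,0,0,0,0],
    [-25,0,-80,0,0,0,0],
    [-25,0,-120,0,0,0,0],
    [-25,0,-120,0,0,0,0],
    [-25,0,-120,0,0,0,0],
    [-25,0,-120,0,0,0,0],
    [-25,0,-120,0,0,0,0]
  ]
}}

```text
time_s: 18.22
ee_pos: [0.637, -0.0259, 0.2072]
tcp_rot: [[-0.939, 0.345, -0.002], [0.345, 0.939, 0.0], [0.002, -0.001, -1.0]]
ft_force: [-0.9, -0.2, -0.2]
finger_gap: -0.0
finger_force: 0.0
```

```bash
python3 -c "
from workcell import robot
s=robot.read_state();print(s['time_s'],s['ee_pos'],s['ft_force'])
print(robot.hand_in())"
```

```text
18.2167 [ 0.63702113 -0.02588289  0.20722862] [-0.90848868 -0.24088606 -0.2366562 ]
the job is handed in; nothing more can be done
None
```

I pressed all three leaves to their stops from left to right; the right-hand one was the thin leaf (about 4 N against about 8 N for the others), so I swung its lever to about 1.08 rad (62°), left the other two clamps alone and handed the job in at 18.2 s, with no verdict returned.

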